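Bolt the takings box

TASK

Lock the blue takings box on the counter: with a fingertip, turn the brass disc on its lid by its pins until its slot is in line with the steel bolt, then push the bolt by its red post through the slot and fully home in the keeper on the far side. Only push: do not lift the bolt out of its guide, and leave the other things on the counter where they are.

Things in the scene. Friction and masses are not known exactly. Their poses are not given: they have to be found in the camera images.
- takings_box: blue cash box, grey lid, fixed; 124 x 300 mm, lid top 66 mm up. Origin: underside, below the brass disc's axis; z up, +y = the way the bolt is pushed. Spans y -212 to 88, x -62 to 62 mm. On top along y: dark steel guide (bed y -208 to -44 mm, top 72 mm up; side walls y -119 to -45 mm, 18 mm apart, tops 82 mm up), the disc (y -38 to 38), the keeper (y 44 to 78)
- lock_disc (a joint): turn of the brass locking disc, rad, about the vertical axis, positive counterclockwise from above; range -0.4 to 3.54. The slot runs right across the disc, so it is in line with the bolt both at 0 and at 3.14. Stays where it is left, turns with about 3 N at a pin; no detent and no stop at the aligned places
- disc_center (a point): centre of the brass disc (76 mm across, 19 mm high on the lid), on its axis at the top face of its two half-moons, 85 mm above the counter. Turns with the disc: its y axis runs along the slot, x across. Slot 20 mm wide, 14 mm deep, with a dark floor, its mouths slightly flared at the rim
- disc_pin_a (a point): centre of the top of one of the disc's two upright steel pins (11 mm thick, 24 mm high above the half-moon's top face at 85 mm), 24 mm from the disc's axis on the disc's +x side; pin top 109 mm above the counter
- disc_pin_b (a point): the same for the other pin, on the disc's -x side
- bolt: loose steel bolt, about 0.4 kg: bar 14 mm wide, 12 mm high, lying in its open-topped guide, with a red post near its tail. Origin: on the bar's underside below the post, 72 mm above the counter; y along the bar to the nose. Bar from y = -12 to 128 mm, nose tapered to 6 mm over the last 11 mm. Slides with a few newtons; about 2 mm sideways play in the guide
- bolt_nose (a point): tip of the bolt's nose, at half the bar's height; 45 to 60 mm before the disc's axis at the start
- bolt_post (a point): centre of the top of the bolt's upright red post (18 mm wide, 10 mm thick along the bar), 38 mm above the bar's underside, 110 mm above the counter
- keeper_stop (a point): centre of the inner face of the keeper's end wall, 72 mm beyond the disc's axis, at the height of the bolt's nose: the nose touches it when the bolt is fully home. Keeper: steel bridge 36 mm wide, top 92 mm above the counter, 20 mm wide inside with a flared mouth
- jar_honey: bystander, loose: honey jar with gold lid, 56 mm across, 95 mm high; origin under its centre
- gift_box_1: bystander, loose: brown pastry box with red ribbon, 69 x 73 x 61 mm; origin under its centre
- coin_dish: bystander, loose: blue dish with coins, 93 mm across, 15 mm high; origin under its centre
- loyalty_stamp: bystander, loose: wooden hand stamp, 26 x 46 x 71 mm; origin under its centre
- marker: bystander, loose: red marker lying on the counter, 125 mm long; origin under its middle

How it is judged:
By the outcome, as a careful person would: the job done as asked, in the order asked, and still so for the second after the job is handed in, with the robot touching nothing.
It also fails if it takes over 48 s, if anything falls off the work surface, if the arm or the gripper's body presses on something with over 40 N, if the wrist force passes 120 N, or if a joint passes its speed limit or range.

ROBOT

A 7-joint arm with a two-finger parallel gripper is mounted at the origin on a cart in front of the work surface, level with it; the furniture and walls round the work are solid. World frame = base frame: x ahead of the robot, y to its left, z up, the work surface at z = 0. Lengths are in m, angles in rad, forces in N, time in s.
With the tool pointing down it reaches from about 0.4 to 0.75 m from the base axis. Payload 19.5 kg.
Tool frame: the origin (TCP) lies midway between the tips of the shut fingers; the grasp point (between the pads) lies 19 mm behind it (bot.tcp_to_grasp is the distance from the TCP to the grasp point, in m); z points along the fingers, y is the direction in which the jaws open and shut (so a half turn about z gives the same grasp; the last joint's range is limited). The gripper opens to 85 mm and grips with 20 to 120 N. Pads are 22 mm wide; open, the fingers measure 114 mm over their backs; the gripper's body (76 mm by 85 mm) begins 54 mm behind the grasp point. The pads swing forward as they close: fully open they stand 13 mm farther back than shut.
Start: joints at [1.261, 0.707, -0.028, 1.485, 0.022, 0.951, -0.075], TCP at [0.152, -0.554, 0.231] pointing down, gripper open.
Joint ranges: [-2.71, 2.71], [-0.32, 2.16], [-1.57, 1.52], [0, 2.45], [-1.46, 4.6], [0, 2.02], [-2.83, 2.83]. Speed limits (rad/s): [1.89, 1.89, 2.57, 2.57, 3.01, 3.01, 3.01].

INTERFACE

Orientations are given as a unit quaternion [x, y, z, w].
In Python, from cell import bot gives the robot as it stands. The module is installed in compiled form; this text tells all that it offers.
- The arm moves only by the shell command python3 -m pendant 'ROWS' [FORCE]. ROWS is JSON, a list of rows, each a list of 3 entries, a list of its own where there are three numbers: the closure, from 0 (fully open) to 1 (shut), then the shift along the tool's x, y, z in m, then the turn about the tool's z in units of 5 degrees (1.0 is 5 degrees). In form: [[gripper, [dx, dy, dz], turn], ...]. A call has 1 to 20 rows; each row shifts and turns the commanded pose from where the row before left it, along the tool's axes as they then stand; what a row does not reach is not made up. A row lasts 1/12 s, in which the tool goes at most 41.7 mm and 7.16 degrees, less where a joint would pass 70% of its speed; a pose out of reach is approached as far as the arm can. A call is refused whole if a number of a shift passes 0.0417 or a number of a turn 1, either way. A call with a gripper value outside its range is refused whole. The fingers move at their own pace and stop on an object; FORCE is the grip in N (left out, the last holds). Time passes only in rows, so rows that do not move let the fingers close. It gives the time, the measured TCP pose, the force and the opening at its end, in the units of the state.
- bot.sense(): the state, without advancing time (a new reading comes with each control period).
- bot.grab_frame(name): name is "side" or "top" or "wrist"; returns a dict with "pixels" (384x512x3 uint8, red, green, blue), "z_map" (384x512 float32, m along the optical axis (not along the pixel's ray), 0 where there is no reading), "fx", "fy", "cx", "cy" (pixels), "k1" (the pictures are not rectified: a ray, as slopes to the right and down, at radius r is drawn at 1 + k1 r^2 times it, then the intrinsics apply), "position" and "rotation" of the camera in the world. Camera axes: x right, y down, z forward; pixel columns grow to the right and rows downward; lengths in m; the calibration is good to about 2 mm. A picture is of the moment at which its call begins.
- bot.hand_in(): hands the job in, once; it reports no verdict.
The state is a dict: "t": time; "q": joint angles; "joint_vel": joint speeds; "joint_torque": joint torques, N m; "ee_pos": TCP position; "tcp_rot": TCP orientation; "wrist_force": force on the tool from outside, world axes, zero at the start; "wrist_torque": the same for the moment, N m; "opening": finger opening in m.
Only numpy, scipy, OpenCV 4.12 (cv2) and the standard library are available. Lean on these libraries where they do the work, as an engineer would, in place of code of your own. Each camera call takes 0.05 s, during which the arm holds its last target.

## Working session

There is one attempt and no reset: what is moved stays moved. The work goes in short steps, Python scripts to look and compute and a shell command to move; the robot and the scene stay as the last step left them, time stands still between calls to the robot, and variables do not carry over. Pictures are saved under pics/ and viewed, and the job is handed in when it is done.

```bash
mkdir -p pics
cat > h.py <<'E'
import numpy as np, cv2
from cell import bot
def save(n,f): cv2.imwrite(f'pics/{n}.png',f['pixels'][:,:,::-1])
E
python3 - <<'E'
from h import *
for n in ['side','top','wrist']:
    f=bot.grab_frame(n); save(n+'0',f); np.save(n+'0.npy',f,allow_pickle=True)
    print(n,f['fx'],f['fy'],f['cx'],f['cy'],f['k1'],f['position'],np.round(np.array(f['rotation']),3).tolist())
s=bot.sense(); print(s)
E
```

```text
side 388.2976871207172 388.2976871207172 263.21311637458905 194.4472071496418 -0.06896070972120091 [ 0.20089076 -1.01371914  0.85434501] [0.88, -0.177, 0.076, -0.435]
top 477.4876276875556 477.4876276875556 256.6820997782643 190.39462320842054 -0.03737576589200289 [-0.11031573 -0.22709744  1.53785355] [0.759, -0.616, 0.133, -0.162]
wrist 305.0973934208329 305.0973934208329 251.60442357335344 194.0512608473656 -0.043652421674779306 [ 0.22811288 -0.53370564  0.37257259] [0.786, -0.598, -0.096, 0.125]
{'t': 0.15, 'q': array([ 1.26130998,  0.70693897, -0.02763642,  1.48487596,  0.02198144,
        0.95093019, -0.0755061 ]), 'joint_vel': array([-0.00106997, -0.00058377, -0.00265445, -0.00219476, -0.00024281,
       -0.00095907,  0.0007043 ]), 'joint_torque': array([-3.39252510e-04, -8.83298779e+01,  1.23438042e+00, -2.36188084e+01,
        1.69298030e-02,  5.48581374e-03, -6.18065360e-05]), 'ee_pos': array([ 0.15210499, -0.55430573,  0.23095046]), 'tcp_rot': array([ 9.91049883e-01,  1.33491376e-01, -5.48538806e-05, -4.22153612e-04]), 'wrist_force': array([ 1.152193  , -0.09924629,  0.29875161]), 'wrist_torque': array([-0.042516  , -0.04597527,  0.00252872]), 'opening': 0.08543774478144342}
```

View pics/side0.png

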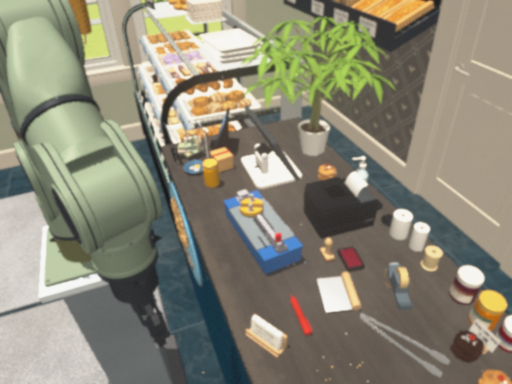

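View pics/top0.png

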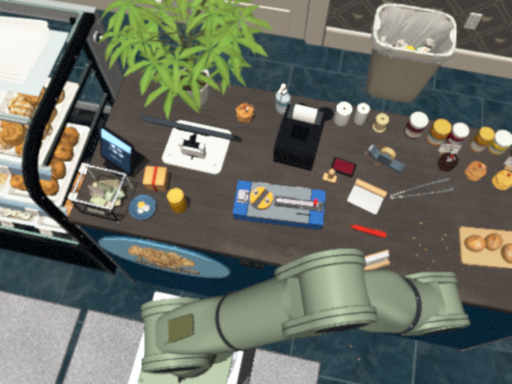

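View pics/wrist0.png

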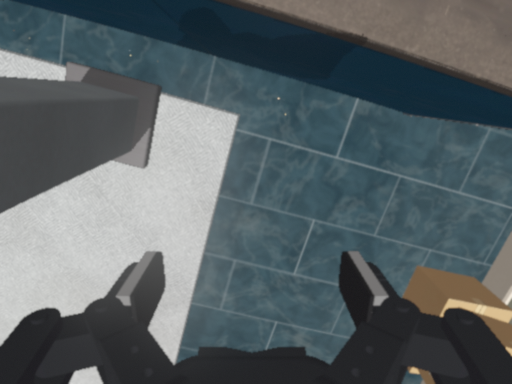

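The side view shows the blue box around (262,230), with the disc at (252,206) and the red post at (279,238). The top view shows the box spanning (235–326, 182–228). I'll enlarge the box in both views.

```bash
cat >> h.py <<'E'
from scipy.spatial.transform import Rotation as R
def rotm(f): return R.from_quat(f['rotation']).as_matrix()
def ray(f,uv):
    K=np.array([[f['fx'],0,f['cx']],[0,f['fy'],f['cy']],[0,0,1.]])
    # radial model is forward: drawn = ray*(1+k1 r^2)
    p=cv2.undistortPoints(np.array(uv,float).reshape(-1,1,2),K,np.array([f['k1'],0,0,0.]))[:,0]
    return np.c_[p,np.ones(len(p))]
def plane(f,uv,z):
    d=ray(f,uv)@rotm(f).T; o=np.array(f['position']); t=(z-o[2])/d[:,2]
    return o+d*t[:,None]
def proj(f,P):
    P=np.atleast_2d(np.array(P,float)); c=(P-np.array(f['position']))@rotm(f)
    r=c[:,:2]/c[:,2:]; r=r*(1+f['k1']*(r**2).sum(1,keepdims=True))
    return np.c_[r[:,0]*f['fx']+f['cx'],r[:,1]*f['fy']+f['cy']]
def pts(f,uv):
    uv=np.array(uv); z=f['z_map'][uv[:,1].astype(int),uv[:,0].astype(int)]
    return np.array(f['position'])+(ray(f,uv)*z[:,None])@rotm(f).T
def tri(f1,u1,f2,u2):
    a=np.array(f1['position']);b=np.array(f2['position']);d=(ray(f1,[u1])@rotm(f1).T)[0];e=(ray(f2,[u2])@rotm(f2).T)[0]
    s=np.linalg.lstsq(np.c_[d,-e],b-a,rcond=None)[0]; p=a+d*s[0];q=b+e*s[1]; return (p+q)/2,np.linalg.norm(p-q)
def crop(n,f,x0,y0,x1,y1,k): cv2.imwrite(f'pics/{n}.png',cv2.resize(f['pixels'][y0:y1,x0:x1,::-1],None,fx=k,fy=k,interpolation=cv2.INTER_CUBIC))
def load(n): return np.load(n,allow_pickle=True).item()
E
python3 - <<'E'
from h import *
f=load('top0.npy'); crop('topc',f,228,175,333,235,7)
g=load('side0.npy'); crop('sidec',g,215,180,310,275,6)
for n in (f,g):
    hsv=cv2.cvtColor(n['pixels'],cv2.COLOR_RGB2HSV)
    m=cv2.inRange(hsv,(100,150,80),(118,255,255)); 
    k,l,st,c=cv2.connectedComponentsWithStats(m); i=1+np.argsort(-st[1:,4])[:3]; print(st[i],c[i])
    for name,lo,hi,z in [('brass',(18,90,120),(32,255,255),.085),('red',(0,150,100),(6,255,255),.108)]:
        mm=cv2.inRange(hsv,lo,hi); k,l,st,c=cv2.connectedComponentsWithStats(mm)
        for i in range(1,k):
            if st[i,4]>8 : 
                p=plane(n,[c[i]],z)[0]
                if .3<p[0]<.8 and -.6<p[1]<.4: print(name,st[i],c[i].round(1),p.round(3))
E
```

```text
[[233 198  91  31 598]
 [311 190  14  12 121]
 [237 181  14   9 101]] [[278.82608696 216.91137124]
 [318.23966942 194.70247934]
 [243.2970297  184.84158416]]
brass [381 147  15  11  90] [388.5 151.2] [ 0.772 -0.515  0.085]
brass [144 167   9  17 114] [148.1 175.1] [0.51  0.275 0.085]
brass [156 168   9  17 119] [160.3 176.1] [0.515 0.233 0.085]
brass [324 174   4   6  18] [325.2 176.3] [ 0.63  -0.313  0.085]
brass [330 177   6   5  14] [333.2 179.1] [ 0.625 -0.341  0.085]
brass [356 180  30  15 101] [370.1 187.1] [ 0.621 -0.467  0.085]
brass [166 187  18  25 322] [175.3 198.1] [0.448 0.161 0.085]
brass [250 187  15  17 124] [256.  194.2] [ 0.517 -0.097  0.085]
brass [258 192  15  17 133] [265.7 201.4] [ 0.498 -0.134  0.085]
brass [138 202   7   5  30] [140.7 204. ] [0.404 0.267 0.085]
brass [367 264  11   4  11] [372.  265.8] [ 0.352 -0.503  0.085]
red [152 166   6  24  44] [154.2 177.2] [0.497 0.245 0.108]
red [314 201   3   5  10] [314.9 202.9] [ 0.516 -0.293  0.108]
red [351 225  35  13 194] [369.3 230.6] [ 0.457 -0.477  0.108]
[[258 247  20  14 167]
 [285 238  16  13 115]
 [226 200  11   7  54]] [[267.24550898 253.41317365]
 [292.73043478 243.7826087 ]
 [230.51851852 202.75925926]]
brass [211 148  15   6  44] [217.9 150.7] [0.508 0.24  0.085]
brass [203 153  28  34 455] [212.3 169.4] [0.452 0.124 0.085]
brass [195 165   5   2  10] [197.  165.5] [0.408 0.172 0.085]
brass [240 198  23  19 294] [250.9 206.9] [ 0.504 -0.127  0.085]
brass [326 239   5   4  16] [328.  240.5] [ 0.65  -0.353  0.085]
brass [321 248  12  11  45] [326.  253.7] [ 0.62  -0.395  0.085]
brass [397 267  12  20 165] [403.2 276. ] [ 0.762 -0.543  0.085]
brass [343 273  16  33 196] [350.2 288.6] [ 0.616 -0.522  0.085]
brass [247 330  35  23  55] [264.5 342.5] [ 0.366 -0.576  0.085]
red [276 234   5   7  26] [277.7 236.8] [ 0.517 -0.305  0.108]
red [291 296  21  39 276] [300.8 316.5] [ 0.461 -0.561  0.108]
```

View pics/topc.png

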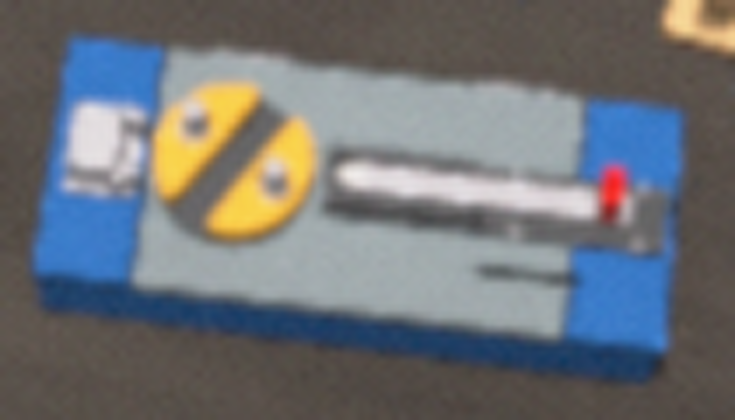

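View pics/sidec.png

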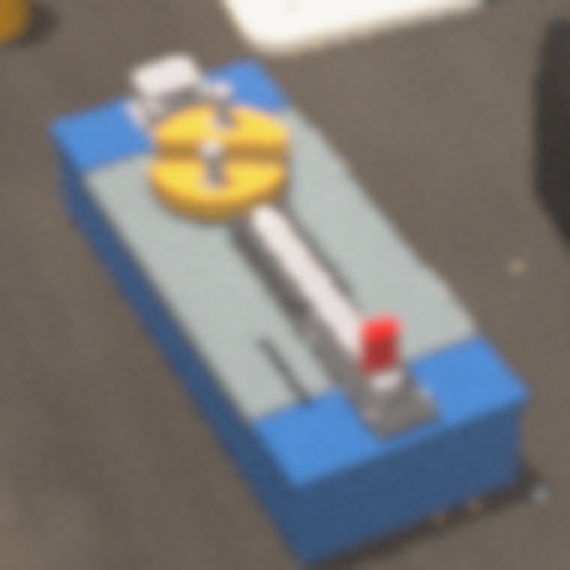

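Run:
```python
from h import *
f=load('top0.npy'); g=load('side0.npy')
T=lambda x,y:((x+.5)/7+228-.5,(y+.5)/7+175-.5)
S=lambda x,y:((x+.5)/6+215-.5,(y+.5)/6+180-.5)
c=plane(f,[T(72,38),T(685,108),T(667,348),T(36,277)],.066);print('lid top',c.round(4))
c2=plane(g,[S(250,60),S(527,395),S(300,487),S(50,127)],.066);print('lid side',c2.round(4))
for c in(c,c2):
  print(np.linalg.norm(np.roll(c,-1,0)-c,axis=1).round(3), c.mean(0).round(4))
  y=(c[0]+c[3]-c[1]-c[2]);y/=np.linalg.norm(y);ctr=c.mean(0);print('yaw of y axis',np.degrees(np.arctan2(y[1],y[0])),'disc',(ctr+.062*y)[:2].round(4))
print('disc contour top', plane(f,[T(235,160)],.085), plane(g,[S(219,155)],.085))
print('pins', plane(f,[T(192,112),T(276,170)],.109), plane(g,[S(215,105),S(211,150)],.109))
print('slot',plane(f,[T(267,106),T(190,222)],.075))
print('post',plane(f,[T(613,172)],.110),plane(g,[S(380,322)],.110))
print('nose',plane(f,[T(338,175)],.08), plane(g,[S(258,213)],.08))
```

```text
lid top [[ 0.5638 -0.0242  0.066 ]
 [ 0.5885 -0.3226  0.066 ]
 [ 0.4645 -0.3325  0.066 ]
 [ 0.4384 -0.0352  0.066 ]]
lid side [[ 0.5607 -0.0262  0.066 ]
 [ 0.5847 -0.3247  0.066 ]
 [ 0.4638 -0.3363  0.066 ]
 [ 0.4386 -0.0389  0.066 ]]
[0.299 0.124 0.298 0.126] [ 0.5138 -0.1786  0.066 ]
yaw of y axis 94.87749086263513 disc [ 0.5085 -0.1169]
[0.3   0.121 0.298 0.123] [ 0.512  -0.1815  0.066 ]
yaw of y axis 94.71520870617118 disc [ 0.5069 -0.1197]
disc contour top [[ 0.50864859 -0.1165331   0.085     ]] [[ 0.50711827 -0.12042719  0.085     ]]
pins [[ 0.51827201 -0.09369855  0.109     ]
 [ 0.49739668 -0.13804179  0.109     ]] [[ 0.51023035 -0.10900261  0.109     ]
 [ 0.4952602  -0.14291441  0.109     ]]
slot [[ 0.5437588  -0.12511805  0.075     ]
 [ 0.47722838 -0.10138601  0.075     ]]
post [[ 0.52832151 -0.29169452  0.11      ]] [[ 0.5222355  -0.29372557  0.11      ]]
nose [[ 0.51327036 -0.16551965  0.08      ]] [[ 0.51078384 -0.16630462  0.08      ]]
```

Both views agree to within 2–4 mm and the box sizes match. The disc axis is at about (0.508, −0.118) and box +y is at yaw 94.8°. The slot is at yaw about 158°, so the disc stands near +63° and needs about 63° clockwise. Next I'll work out the approach to pin_b and the camera's offset in the tool frame.

```bash
cat >> h.py <<'E'
def tool():
    s=bot.sense(); return np.array(s['ee_pos']),R.from_quat(s['tcp_rot'])
def rel(P):
    p,r=tool(); return r.inv().apply(np.array(P)-p)
def yaw():
    x=tool()[1].as_matrix()[:,0]; return np.degrees(np.arctan2(x[1],x[0]))
E
python3 - <<'E'
from h import *
w=load('wrist0.npy'); p,r=tool()
print('cam in tool',r.inv().apply(np.array(w['position'])-p), 'axis in tool',r.inv().apply(rotm(w)[:,2]),'camx',r.inv().apply(rotm(w)[:,0]))
print(yaw(), rel([0.480,-0.185,0.24]))
f=load('top0.npy')
# tall things near box
v,u=np.mgrid[90:240:3,180:350:3]; P=pts(f,np.c_[u.ravel(),v.ravel()]); 
m=(P[:,2]>.09)&(P[:,0]>.35)&(P[:,0]<.8); 
for a in np.unique((P[m,:2]/.04).round(),axis=0): 
    k=m&(((P[:,:2]/.04).round()==a).all(1)); print(a*.04,P[k,2].max().round(3),end='; ')
E
```

```text
cam in tool [ 7.87501863e-02  1.24691941e-04 -1.41621977e-01] axis in tool [-3.10488348e-01  3.03032126e-04  9.50577137e-01] camx [ 7.85980339e-04  9.99999689e-01 -6.20615547e-05]
15.34278628989871 [ 0.41392471 -0.26939251 -0.00881853]
[0.44 0.16] 0.096; [ 0.48 -0.12] 0.113; [ 0.48 -0.04] 0.094; [0.48 0.16] 0.093; [ 0.52 -0.28] 0.112; [ 0.52 -0.24] 0.091; [ 0.52 -0.12] 0.092; [ 0.52 -0.08] 0.109; [ 0.52 -0.04] 0.093; [0.64 0.  ] 0.216; [0.64 0.04] 0.222; [0.64 0.08] 0.222; [0.64 0.12] 0.222; [0.64 0.16] 0.221; [0.64 0.2 ] 0.22; [ 0.68 -0.28] 0.115; [ 0.68 -0.24] 0.124; [ 0.68 -0.2 ] 0.123; [ 0.68 -0.16] 0.125; [ 0.68 -0.12] 0.13; [0.68 0.  ] 0.136; [0.68 0.04] 0.113; [0.68 0.12] 0.355; [0.68 0.16] 0.345; [0.68 0.2 ] 0.156; [ 0.72 -0.28] 0.123; [ 0.72 -0.24] 0.128; [ 0.72 -0.2 ] 0.124; [ 0.72 -0.16] 0.127; [ 0.72 -0.12] 0.127; [0.72 0.04] 0.328; [0.72 0.08] 0.326; [0.72 0.12] 0.35; [0.72 0.16] 0.339; [ 0.76 -0.28] 0.124; [ 0.76 -0.24] 0.125; [ 0.76 -0.2 ] 0.126; [ 0.76 -0.16] 0.126; [ 0.76 -0.12] 0.124; [ 0.8  -0.28] 0.127; [ 0.8  -0.24] 0.124; [ 0.8 -0.2] 0.127; [ 0.8  -0.16] 0.125; [ 0.8  -0.12] 0.126;
```

```bash
python3 -m pendant '[[0.6,[0.015,-0.01,0],0],[0.6,[0.03,-0.0195,0],0],[0.6,[0.03,-0.0195,0],0],[0.6,[0.03,-0.0195,0],0],[0.6,[0.03,-0.0195,0],0],[0.6,[0.03,-0.0195,0],0],[0.6,[0.03,-0.0195,0],0],[0.6,[0.03,-0.0195,0],0],[0.6,[0.03,-0.0195,0],0],[0.6,[0.03,-0.0195,0],0],[0.6,[0.03,-0.0195,0],0],[0.6,[0.03,-0.0195,0],0],[0.6,[0.03,-0.0195,0],0],[0.6,[0.03,-0.0195,0],0],[0.6,[0.009,-0.006,0],0]]' 20
python3 -m pendant '[[0.6,[0,0,0],-1],[0.6,[0,0,0],-1],[0.6,[0,0,0],-1],[0.6,[0,0,0],-1],[0.6,[0,0,0],-1],[0.6,[0,0,0],-1],[0.6,[0,0,0],-1],[0.6,[0,0,0],-1],[0.6,[0,0,0],-1],[0.6,[0,0,0],-1],[0.6,[0,0,0],0],[0.6,[0,0,0],0]]'
python3 - <<'E'
from h import *
w=bot.grab_frame('wrist'); np.save('w1.npy',w,allow_pickle=True); save('w1',w); print(yaw(),tool()[0],bot.sense()['wrist_force'])
E
```

```text
t: 1.4
ee_pos: [0.483, -0.1804, 0.231]
tcp_rot: [0.991, 0.136, 0.001, -0.001]
wrist_force: [-0.2, 1.3, -0.2]
opening: 0.034
t: 2.4
ee_pos: [0.4799, -0.1853, 0.2312]
tcp_rot: [0.843, 0.538, -0.0, -0.0]
wrist_force: [-0.5, 0.1, 0.7]
opening: 0.0341
65.14282278992052 [ 0.47992625 -0.18523397  0.23119479] [ 0.13571845 -0.82532564 -0.06397877]
```

View pics/w1.png

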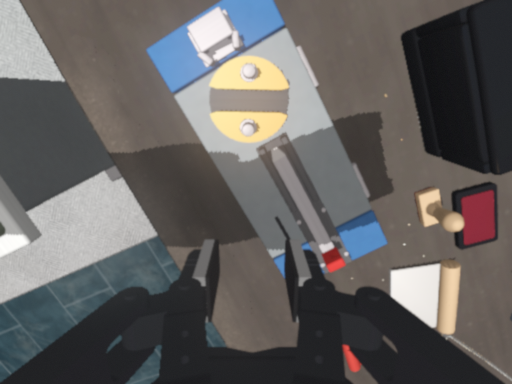

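The wrist view is clear: pin_a is at (250,72), pin_b at (248,128), the slot runs from (210,100) to (288,101), the nose is at (279,150) and the post top is at (334,260).

```bash
cat >> h.py <<'E'
def measure(w):
    hsv=cv2.cvtColor(w['pixels'],cv2.COLOR_RGB2HSV)
    m=cv2.inRange(hsv,(18,110,110),(32,255,255))
    k,l,st,c=cv2.connectedComponentsWithStats(m)
    pc=proj(w,[[.5077,-.1183,.085]])[0]
    ids=[i for i in range(1,k) if st[i,4]>150 and np.linalg.norm(c[i]-pc)<70]
    mm=np.isin(l,ids).astype(np.uint8)
    pp=np.argwhere(mm)[:,::-1]; P=plane(w,cv2.convexHull(pp)[:,0],.085)[:,:2]
    (cx,cy),r=cv2.minEnclosingCircle(P.astype(np.float32)); print('disc',round(cx,4),round(cy,4),'r',round(r,4))
    q=[plane(w,[c[i]],.085)[0] for i in ids]; print('halves',np.round(q,4).tolist())
    if len(q)==2:
        d=q[0]-q[1]; print('x axis yaw',np.degrees(np.arctan2(d[1],d[0])), 'disc angle vs box',np.degrees(np.arctan2(d[1],d[0]))-4.8)
    return mm
E
python3 - <<'E'
from h import *
w=load('w1.npy'); measure(w)
pa,pb=plane(w,[(250,71),(248.5,128)],.109); print(pa,pb,np.linalg.norm(pa-pb),(pa+pb)/2,np.degrees(np.arctan2(*(pa-pb)[1::-1])))
print('nose,post',plane(w,[(277,149)],.078),plane(w,[(334,260)],.11))
n=plane(w,[(277,149)],.084)[0];b=plane(w,[(325,246)],.084)[0];d=n-b;print('bolt yaw',np.degrees(np.arctan2(d[1],d[0])))
a=plane(w,[(148,49),(275,262),(276,0),(386,248)],.066);print(a)
d=a[0]-a[1];print(np.degrees(np.arctan2(d[1],d[0])));d=a[2]-a[3];print(np.degrees(np.arctan2(d[1],d[0])))
crop('w1c',w,140,0,400,290,2.5)
E
```

```text
Traceback (most recent call last):
  File "h.py", line 39, in measure
    pp=np.argwhere(mm)[:,::-1]; P=plane(w,cv2.convexHull(pp)[:,0],.085)[:,:2]
                                          ~~~~~~~~~~~~~~~~~~^^^^^
TypeError: 'NoneType' object is not subscriptable
```

```bash
sed -i 's/pp=np.argwhere(mm)\[:,::-1\]/pp=np.argwhere(mm)[:,::-1].astype(np.int32).copy()/' h.py
python3 - <<'E'
from h import *
w=load('w1.npy'); measure(w)
pa,pb=plane(w,[(250,71),(248.5,128)],.109); print(pa,pb,np.linalg.norm(pa-pb),(pa+pb)/2,np.degrees(np.arctan2(*(pa-pb)[1::-1])))
print('nose,post',plane(w,[(277,149)],.078),plane(w,[(334,260)],.11))
n=plane(w,[(277,149)],.084)[0];b=plane(w,[(325,246)],.084)[0];d=n-b;print('bolt yaw',np.degrees(np.arctan2(d[1],d[0])))
a=plane(w,[(148,49),(275,262),(276,0),(386,248)],.066);print(a)
d=a[0]-a[1];print(np.degrees(np.arctan2(d[1],d[0])));d=a[2]-a[3];print(np.degrees(np.arctan2(d[1],d[0])))
crop('w1c',w,140,0,400,290,2)
E
```

```text
Traceback (most recent call last):
  File "h.py", line 39, in measure
    pp=np.argwhere(mm)[:,::-1].astype(np.int32).copy(); P=plane(w,cv2.convexHull(pp)[:,0],.085)[:,:2]
                                                                  ~~~~~~~~~~~~~~~~~~^^^^^
TypeError: 'NoneType' object is not subscriptable
```

Mask is empty, so I'll check the colour and the projection.

Run:
```python
from h import *
w=load('w1.npy')
print(proj(w,[[.5077,-.1183,.085]]), cv2.cvtColor(w['pixels'],cv2.COLOR_RGB2HSV)[[82,118,75],[230,235,270]])
hsv=cv2.cvtColor(w['pixels'],cv2.COLOR_RGB2HSV); m=cv2.inRange(hsv,(18,110,110),(32,255,255)); k,l,st,c=cv2.connectedComponentsWithStats(m); print(st[st[:,4]>50],c[st[:,4]>50])
```

```text
[[249.08162551 102.27766831]] [[ 23  82 255]
 [ 23  89 255]
 [ 22  95 255]]
[[     0      0    512    384 196605]] [[255.49996694 191.50097403]]
```

```bash
sed -i 's/(18,110,110)/(17,65,150)/' h.py
python3 - <<'E'
from h import *
w=load('w1.npy'); measure(w)
pa,pb=plane(w,[(250,71),(248.5,128)],.109); print(pa,pb,np.linalg.norm(pa-pb),(pa+pb)/2,np.degrees(np.arctan2(*(pa-pb)[1::-1])))
print('nose,post',plane(w,[(277,149)],.078),plane(w,[(334,260)],.11))
n=plane(w,[(277,149)],.084)[0];b=plane(w,[(325,246)],.084)[0];d=n-b;print('bolt yaw',np.degrees(np.arctan2(d[1],d[0])))
a=plane(w,[(148,49),(275,262),(276,0),(386,248)],.066);print(a)
d=a[0]-a[1];print(np.degrees(np.arctan2(d[1],d[0])));d=a[2]-a[3];print(np.degrees(np.arctan2(d[1],d[0])))
crop('w1c',w,140,0,400,290,2)
E
```

```text
disc 0.5081 -0.1163 r 0.038
halves [[0.5175, -0.0977, 0.085], [0.4991, -0.1349, 0.085]]
x axis yaw 63.7544829135236 disc angle vs box 58.954482913523606
[ 0.51908715 -0.09602106  0.109     ] [ 0.49875323 -0.13683559  0.109     ] 0.045599278101992394 [ 0.50892019 -0.11642832  0.109     ] 63.517383244365504
nose,post [[ 0.51378361 -0.16939858  0.078     ]] [[ 0.52131614 -0.2870136   0.11      ]]
bolt yaw 92.69299697661239
[[ 0.4425292  -0.03547066  0.066     ]
 [ 0.46045426 -0.28986822  0.066     ]
 [ 0.56633034 -0.04858631  0.066     ]
 [ 0.58191913 -0.32682947  0.066     ]]
94.03044775489609
93.20668848300575
```

View pics/w1c.png

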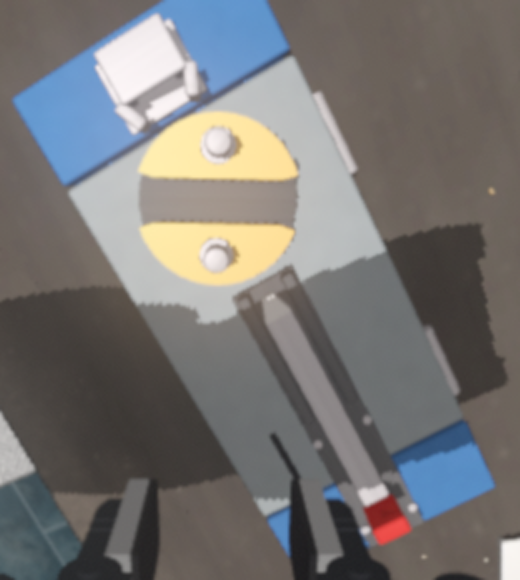

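Run:
```python
from h import *
print(rel([.4978,-.1375,.090]),yaw())
```

```text
[ 0.05081906 -0.00380078  0.14119826] 65.14282278992052
```

```bash
python3 -m pendant '[[0.71,[0.02,-0.002,0],0.3],[0.71,[0.02,-0.0018,0],0],[0.71,[0.0108,0,0],0],[0.71,[0,0,0.03],0],[0.71,[0,0,0.03],0],[0.71,[0,0,0.03],0],[0.71,[0,0,0.015],0],[0.71,[0,0,0],0],[0.71,[0,0,0],0]]'
python3 - <<'E'
from h import *
w=bot.grab_frame('wrist'); save('w2',w); print(yaw(),tool()[0],bot.sense()['wrist_force'],rel([.4978,-.1375,.090]))
E
```

```text
t: 3.2
ee_pos: [0.4985, -0.1377, 0.1264]
tcp_rot: [0.849, 0.528, -0.0, -0.0]
wrist_force: [0.9, 1.2, -0.1]
opening: 0.0248
63.795851125542406 [ 0.49892625 -0.13778324  0.12717052] [-0.38476149 -0.26276538  0.07116587] [-0.00024434 -0.00116217  0.03716969]
```

View pics/w2.png

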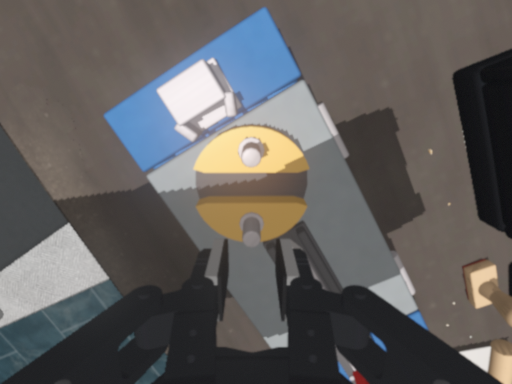

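Pin_b's top is at (251,222), centred between the finger tips at columns 222 and 281. I'll check it along tool x, then go down.

```bash
python3 - <<'E'
from h import *
w=bot.grab_frame('wrist'); p=plane(w,[(251,220),(251,150)],.109); print(p,[rel(x) for x in p]); measure(w)
E
python3 -m pendant '[[0.71,[0,-0.0005,0.01],0],[0.71,[0,0,0.01],0],[0.71,[0,0,0.01],0],[0.71,[0,0,0.006],0],[0.71,[0,0,0],0],[0.71,[0,0,0],0]]'
```

```text
[[ 0.50313584 -0.1273062   0.109     ]
 [ 0.52074368 -0.09151078  0.109     ]] [array([ 0.01121286, -0.00104952,  0.01849084]), array([ 0.05110457, -0.00105056,  0.0185014 ])]
disc 0.5081 -0.1155 r 0.038
halves [[0.5177, -0.0964, 0.085], [0.4992, -0.1341, 0.085]]
x axis yaw 63.882089449381056 disc angle vs box 59.08208944938106
t: 3.8
ee_pos: [0.4981, -0.1373, 0.0902]
tcp_rot: [0.849, 0.529, -0.0, -0.0]
wrist_force: [0.2, -0.3, 0.3]
opening: 0.0249
```

Run:
```python
from h import *
w=bot.grab_frame('wrist'); crop('w3',w,130,90,390,384,2)
print(proj(w,tool()[0]),proj(w,[tool()[0]+[0,0,.019]]))
for c in [(.508,-.1160)]:
  for s in (1,-1):
    t=np.radians(63.7);print(proj(w,[[c[0]+s*.024*np.cos(t),c[1]+s*.024*np.sin(t),.109]]))
print(rel([.508,-.116,.09]))
```

```text
[[252.8834638  253.68352815]] [[253.0315031 273.9836747]]
[[251.85280804 174.09130547]]
[[251.4901079  274.32672295]]
[ 0.0234929  -0.00065349  0.00050018]
```

View pics/w3.png

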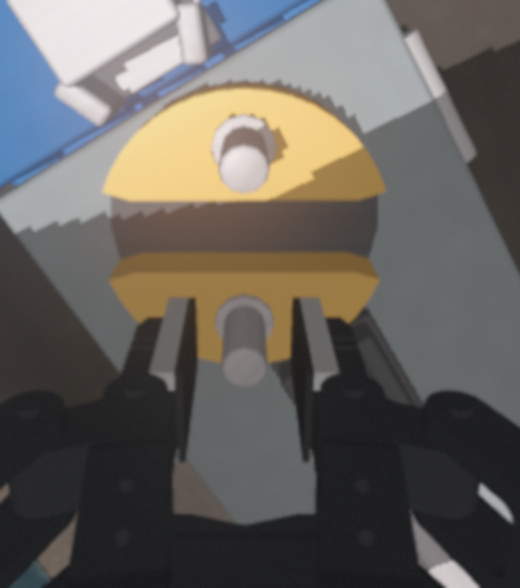

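The straddle is right: predicted pin tops (252,174) and (251,274) match those seen at (251.5,175) and (251.5,274). Next I'll bring one fingertip against pin_b and sweep it clockwise about the axis.

```bash
python3 -m pendant '[[0.71,[0,-0.0035,0],0],[0.71,[0,-0.003,0],0],[0.71,[0,0,0],0],[0.71,[0.0003,-0.001,0],0.5],[0.71,[0.0003,-0.001,0],0.5],[0.71,[0.0003,-0.001,0],0.5],[0.71,[0.0003,-0.001,0],0.5],[0.71,[0,0,0],0],[0.71,[0,0,0],0]]'
python3 - <<'E'
from h import *
w=bot.grab_frame('wrist'); measure(w);crop('w4',w,130,90,390,384,2); print(yaw(),rel([.508,-.116,.09]))
E
```

```text
t: 4.6
ee_pos: [0.4897, -0.1316, 0.0905]
tcp_rot: [0.891, 0.453, 0.0, 0.0]
wrist_force: [1.8, -1.0, 1.8]
opening: 0.0246
disc 0.5083 -0.1154 r 0.0377
halves [[0.5201, -0.0971, 0.085], [0.4981, -0.1311, 0.085]]
x axis yaw 57.146142207383406 disc angle vs box 52.34614220738341
53.93412710299264 [0.02338991 0.00568679 0.0004979 ]
```

View pics/w4.png

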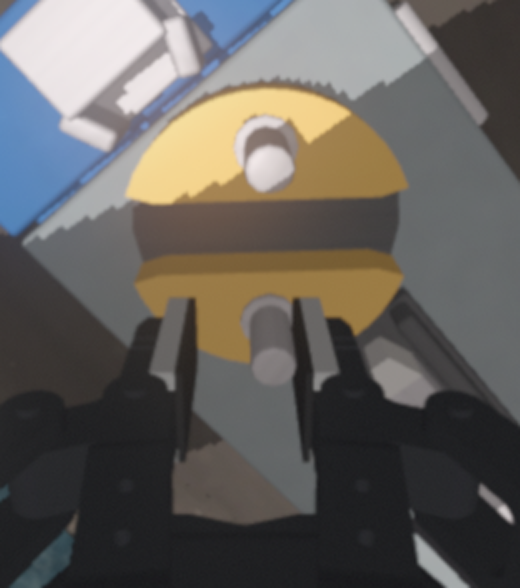

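Pin_b touches the right-hand finger and the disc is following, with its x axis now near yaw 56.5°. Continuing the arc.

```bash
python3 -m pendant '[[0.71,[0.0003,-0.001,0],0.5],[0.71,[0.0003,-0.001,0],0.5],[0.71,[0.0003,-0.001,0],0.5],[0.71,[0.0003,-0.001,0],0.5],[0.71,[0.0003,-0.001,0],0.5],[0.71,[0.0003,-0.001,0],0.5],[0.71,[0.0003,-0.001,0],0.5],[0.71,[0.0003,-0.001,0],0.5],[0.71,[0.0003,-0.001,0],0.5],[0.71,[0.0003,-0.001,0],0.5],[0.71,[0.0003,-0.001,0],0.5],[0.71,[0.0003,-0.001,0],0.5],[0.71,[0.0003,-0.001,0],0.5],[0.71,[0.0003,-0.001,0],0.5],[0.71,[0.0003,-0.001,0],0.5],[0.71,[0.0003,-0.001,0],0.5],[0.71,[0,0,0],0],[0.71,[0,0,0],0]]'
python3 - <<'E'
from h import *
w=bot.grab_frame('wrist'); measure(w);crop('w5',w,130,90,390,384,2); print(yaw(),rel([.508,-.116,.09]))
E
```

```text
t: 6.15
ee_pos: [0.4842, -0.116, 0.0903]
tcp_rot: [0.993, 0.122, -0.0, -0.0]
wrist_force: [0.2, -1.4, 0.3]
opening: 0.0243
disc 0.5083 -0.1164 r 0.0376
halves [[0.5294, -0.1102, 0.085], [0.491, -0.1218, 0.085]]
x axis yaw 16.742285783554202 disc angle vs box 11.942285783554201
13.971588047475047 [0.02308007 0.0057704  0.00031087]
```

View pics/w5.png

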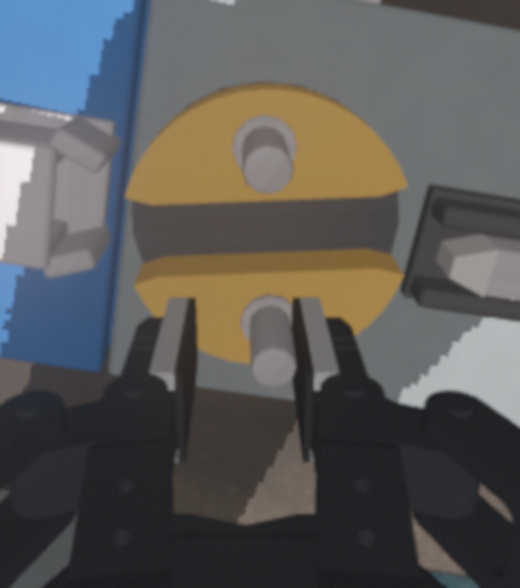

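```bash
python3 -m pendant '[[0.71,[0.0003,-0.001,0],0.5],[0.71,[0.0003,-0.001,0],0.5],[0.71,[0.0003,-0.001,0],0.5],[0.71,[0.0003,-0.001,0],0.5],[0.71,[0,0,0],0],[0.71,[0,0,0],0]]'
python3 - <<'E'
from h import *
w=bot.grab_frame('wrist'); measure(w);save('w6',w); np.save('w6.npy',w,allow_pickle=True); print(yaw(),rel([.508,-.116,.09]))
E
```

```text
t: 6.7
ee_pos: [0.4846, -0.1118, 0.0903]
tcp_rot: [0.999, 0.035, -0.0, -0.0]
wrist_force: [-1.4, -1.2, 1.3]
opening: 0.0249
disc 0.5083 -0.1165 r 0.0377
halves [[0.5302, -0.114, 0.085], [0.4903, -0.1188, 0.085]]
x axis yaw 6.837136216274834 disc angle vs box 2.037136216274834
3.9840494202717776 [0.0230726  0.00584506 0.00025339]
```

View pics/w6.png

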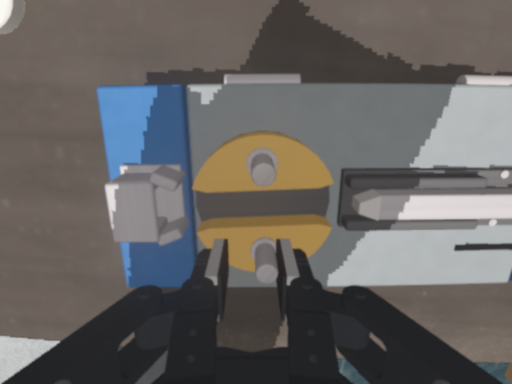

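The slot runs from (195,207) to (330,202), with the guide at rows 170–230 to its right. I'll fit the slot's edge lines against the lid edge and the bolt.

```bash
cat >> h.py <<'E'
def slot(w,c0,c1,row):
    hsv=cv2.cvtColor(w['pixels'],cv2.COLOR_RGB2HSV); m=cv2.inRange(hsv,(12,90,60),(32,255,255))>0
    up=[];lo=[]
    for u in range(c0,c1,3):
        r=row
        while not m[r,u]: r-=1
        up.append((u,r+.5)); r=row
        while not m[r,u]: r+=1
        lo.append((u,r-.5))
    out=[]
    for e in (up,lo):
        P=plane(w,e,.085)[:,:2]; vx,vy,x,y=cv2.fitLine(P.astype(np.float32),cv2.DIST_HUBER,0,.001,.001).ravel()
        out.append((np.degrees(np.arctan2(vy,vx))%180,x,y)); 
    print('slot edges yaw',[np.round(o,4) for o in out]); return out
E
python3 - <<'E'
from h import *
w=load('w6.npy'); slot(w,212,316,204)
def L(name,uvs,z):
    P=plane(w,uvs,z)[:,:2]; d=P[1]-P[0]; print(name,np.degrees(np.arctan2(d[1],d[0]))%180, P.round(4).tolist())
# lid far edge: subpixel by brightness gradient
g=cv2.cvtColor(w['pixels'],cv2.COLOR_RGB2GRAY).astype(float)
e=[]
for u in range(305,455,3):
    col=np.diff(g[70:100,u]); e.append((u,70+np.argmax(col)+.5))
P=plane(w,e,.066)[:,:2]; v=cv2.fitLine(P.astype(np.float32),cv2.DIST_HUBER,0,.001,.001).ravel(); print('far lid edge yaw',np.degrees(np.arctan2(v[1],v[0]))%180,v[2:])
crop('w6c',w,180,120,512,260,2.4)
E
```

```text
slot edges yaw [array([96.4966,  0.5177, -0.1156], dtype=float32), array([96.5873,  0.5036, -0.1135], dtype=float32)]
far lid edge yaw 94.27134 [ 0.57390535 -0.16836852]
```

View pics/w6c.png

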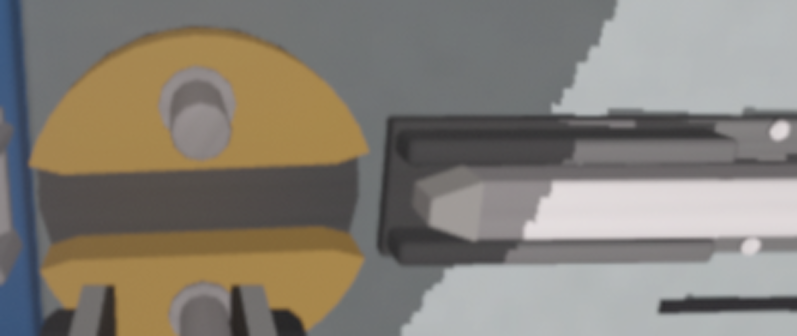

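The slot is at yaw 96.5° and the box at 94.3°, so 2.2° more clockwise.

```bash
python3 -m pendant '[[0.71,[0.0003,-0.0009,0],0.44],[0.71,[0,0,0],0],[0.71,[0,0,0],0],[0.71,[0,0,0],0]]'
python3 - <<'E'
from h import *
w=bot.grab_frame('wrist'); np.save('w7.npy',w,allow_pickle=True); slot(w,212,316,204); print(rel([.508,-.116,.09]),yaw())
E
```

```text
t: 7.08
ee_pos: [0.4848, -0.1109, 0.0903]
tcp_rot: [1.0, 0.015, -0.0, -0.0]
wrist_force: [-1.8, -1.6, 0.6]
opening: 0.0247
slot edges yaw [array([94.3426,  0.5177, -0.1161], dtype=float32), array([94.3492,  0.5041, -0.1188], dtype=float32)]
[0.02302143 0.00578397 0.00025723] 1.6675565034916384
```

Aligned: both slot edges are at 94.35° against 94.3° for the box. I'll back off the pin, rise, and look at the post.

```bash
python3 -m pendant '[[0.71,[0,0.003,0],0],[0.71,[0,0.003,0],0],[0.71,[0,0,-0.02],0],[0.71,[0,0,-0.04],0],[0.71,[0,0,-0.04],0],[1,[-0.005,0.02,-0.02],0],[1,[-0.005,0.03,0],0],[1,[-0.005,0.04,0],0],[1,[0,0.04,0],0],[1,[0,0.02,0],0],[1,[0,0,0],0],[1,[0,0,0],0]]'
python3 - <<'E'
from h import *
w=bot.grab_frame('wrist'); np.save('w8.npy',w,allow_pickle=True); save('w8',w); print(tool()[0],yaw())
E
```

```text
t: 8.13
ee_pos: [0.474, -0.2681, 0.21]
tcp_rot: [1.0, 0.014, -0.0, -0.0]
wrist_force: [0.9, 0.9, 0.0]
opening: -0.0001
[ 0.47436378 -0.2669334   0.21013203] 1.6406831066312695
```

View pics/w8.png

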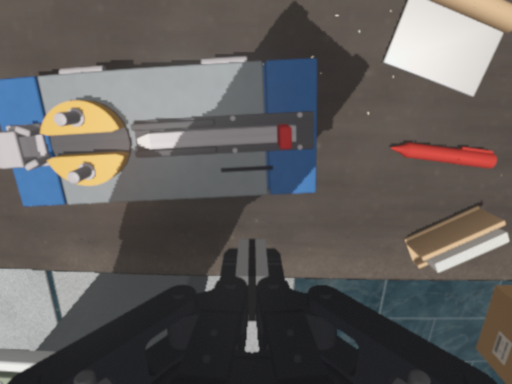

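The bolt lies along row 137, with the red post at (286,136) and clear of everything. The slot at (50–130,143) lines up with it. Now the post's position in the box frame.

```bash
cat >> h.py <<'E'
BY=np.radians(94.3); UY=np.array([np.cos(BY),np.sin(BY)]); UX=np.array([np.sin(BY),-np.cos(BY)]); C=np.array([.508,-.1165])
def box(P): d=np.atleast_2d(P)[:,:2]-C; return np.c_[d@UX,d@UY].round(4)
def red(w,z=.11):
    hsv=cv2.cvtColor(w['pixels'],cv2.COLOR_RGB2HSV); m=cv2.inRange(hsv,(0,120,60),(8,255,255))|cv2.inRange(hsv,(172,120,60),(180,255,255))
    k,l,st,c=cv2.connectedComponentsWithStats(m); pc=proj(w,[[.52,-.25,.1]])[0]
    for i in range(1,k):
        if st[i,4]>40:
            b=box(plane(w,[c[i]],z))[0]
            if abs(b[0])<.03 and -.25<b[1]<0:
                x,y,ww,h=st[i,:4]; hull=cv2.convexHull(np.argwhere(l==i)[:,::-1].astype(np.int32).copy())[:,0]; B=box(plane(w,hull,z)); print('red px',st[i],'box ctr',b,'min',B.min(0),'max',B.max(0))
E
python3 - <<'E'
from h import *
w=load('w8.npy'); red(w)
print('nose',box(plane(w,[(137,141)],.078)))
crop('w8c',w,30,80,330,190,2.5)
t=C-.205*UY; print(rel([*t,.095]))
E
```

```text
red px [278 124  14  25 311] box ctr [ 0.001  -0.1769] min [-0.0084 -0.1822] max [ 0.0107 -0.1719]
nose [[-0.0008 -0.0479]]
[0.04745923 0.05546283 0.11508008]
```

View pics/w8c.png

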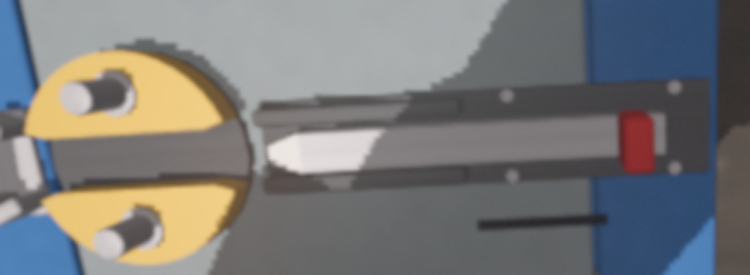

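```bash
python3 -m pendant '[[1,[0,0,0],-0.53],[1,[0.02,0.02,0],0],[1,[0.025,0.03,0],0],[1,[0,0.005,0.02],0],[1,[0,0,0.03],0],[1,[0,0,0],0],[1,[0,0,0],0]]'
python3 - <<'E'
from h import *
t=C-.211*UY+.0005*UX; print(rel([*t,.092]),yaw(),box(tool()[0]))
E
```

```text
t: 8.77
ee_pos: [0.5233, -0.3173, 0.16]
tcp_rot: [0.999, 0.038, -0.001, -0.001]
wrist_force: [-0.1, 0.0, 0.8]
opening: 0.0001
[0.00039413 0.00970314 0.0680226 ] 4.36908743750867 [[ 2.000e-04 -2.014e-01]]
```

```bash
python3 -m pendant '[[1,[0.0005,0.0097,0],0],[1,[0,0,0],0],[1,[0,0,0.03],0],[1,[0,0,0.025],0],[1,[0,0,0.013],0],[1,[0,0,0],0],[1,[0,0,0],0],[1,[0,0,0],0]]'
python3 - <<'E'
from h import *
w=bot.grab_frame('wrist'); save('w9',w); print(yaw(),box(tool()[0]),tool()[0]); red(w)
E
```

```text
t: 9.43
ee_pos: [0.5254, -0.3284, 0.0942]
tcp_rot: [0.999, 0.038, 0.001, 0.001]
wrist_force: [0.5, -0.2, -0.2]
opening: 0.0002
4.306543032103887 [[ 0.0014 -0.2127]] [ 0.52536855 -0.32849208  0.09409895]
red px [ 169  235   30   52 1165] box ctr [ 0.0064 -0.1811] min [-0.0078 -0.1879] max [ 0.0195 -0.1741]
```

View pics/w9.png

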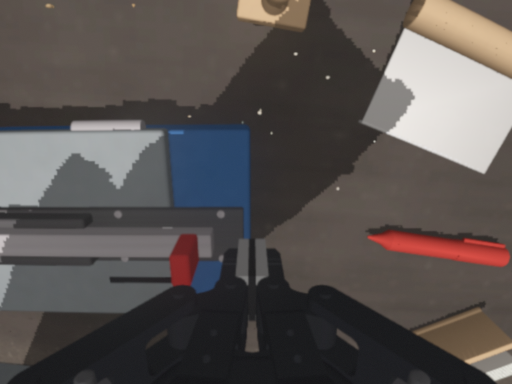

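The post at (185,260) stands left of the shut fingers at (252,260), level with them. I'll start pushing gently (tool −y) towards contact and the disc mouth.

```bash
python3 -m pendant '[[1,[-0.0005,-0.004,0.001],0],[1,[-0.0005,-0.004,0],0],[1,[0,-0.004,0],0],[1,[0,-0.004,0],0],[1,[0,-0.004,0],0],[1,[0,-0.004,0],0],[1,[0,-0.004,0],0],[1,[0,-0.004,0],0],[1,[0,0,0],0]]'
python3 - <<'E'
from h import *
w=bot.grab_frame('wrist'); save('w10',w); print(yaw(),box(tool()[0]),tool()[0]); red(w)
E
```

```text
t: 10.23
ee_pos: [0.5214, -0.2958, 0.0915]
tcp_rot: [0.999, 0.038, 0.0, -0.0]
wrist_force: [-0.7, 0.6, -0.3]
opening: 0.0
4.321098671088298 [[-0.0002 -0.1799]] [ 0.52130642 -0.29588245  0.0913088 ]
red px [202 234  24  53 984] box ctr [ 0.0072 -0.1625] min [-0.0073 -0.1683] max [ 0.0198 -0.1569]
```

View pics/w10.png

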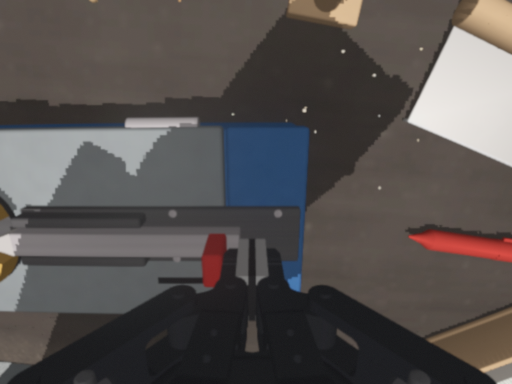

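Contact: the bolt has moved about 16 mm and the force is small. Pushing on through the slot.

```bash
python3 -m pendant '[[1,[0,-0.003,0],0],[1,[0,-0.003,0],0],[1,[0,-0.003,0],0],[1,[0,-0.003,0],0],[1,[0,-0.003,0],0],[1,[0,-0.003,0],0],[1,[0,-0.003,0],0],[1,[0,-0.003,0],0],[1,[0,-0.003,0],0],[1,[0,-0.003,0],0]]'
python3 - <<'E'
from h import *
w=bot.grab_frame('wrist'); save('w11',w); print(yaw(),box(tool()[0]),tool()[0],bot.sense()['wrist_force']); red(w)
E
```

```text
t: 11.12
ee_pos: [0.519, -0.2662, 0.0913]
tcp_rot: [0.999, 0.037, -0.0, -0.0]
wrist_force: [0.3, -3.1, 0.6]
opening: -0.0
4.322529584184376 [[-0.0002 -0.1495]] [ 0.5190578  -0.26558229  0.09127479] [-0.62063281 -2.17413487 -0.31875468]
red px [202 234  24  53 974] box ctr [ 0.0072 -0.1329] min [-0.0074 -0.1387] max [ 0.0197 -0.1277]
```

View pics/w11.png

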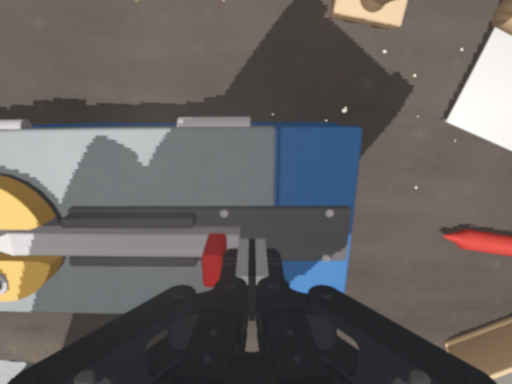

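The nose is now in the slot, at (5,244) near the disc centre, with only about 2–3 N. Continuing.

```bash
python3 -m pendant '[[1,[0,-0.003,0],0],[1,[0,-0.003,0],0],[1,[0,-0.003,0],0],[1,[0,-0.003,0],0],[1,[0,-0.003,0],0],[1,[0,-0.003,0],0],[1,[0,-0.003,0],0],[1,[0,-0.003,0],0],[1,[0,-0.003,0],0],[1,[0,-0.003,0],0],[1,[0,-0.003,0],0],[1,[0,-0.003,0],0],[1,[0,-0.003,0],0]]'
python3 - <<'E'
from h import *
w=bot.grab_frame('wrist'); save('w12',w); print(yaw(),box(tool()[0]),bot.sense()['wrist_force']); red(w)
f=bot.grab_frame('side'); crop('s12',f,215,180,310,275,6)
E
```

```text
t: 12.25
ee_pos: [0.5162, -0.2276, 0.0914]
tcp_rot: [0.999, 0.037, 0.0, 0.0]
wrist_force: [0.5, -5.6, 3.9]
opening: -0.0002
4.31681082652497 [[-1.000e-04 -1.107e-01]] [ 1.03225271 -4.25515919  3.82377891]
red px [487 228  25  21 322] box ctr [ 0.0174 -0.2275] min [ 0.0119 -0.2333] max [ 0.0222 -0.2195]
red px [202 234  24  53 965] box ctr [ 0.0072 -0.0942] min [-0.0074 -0.1   ] max [ 0.0197 -0.0889]
```

View pics/s12.png

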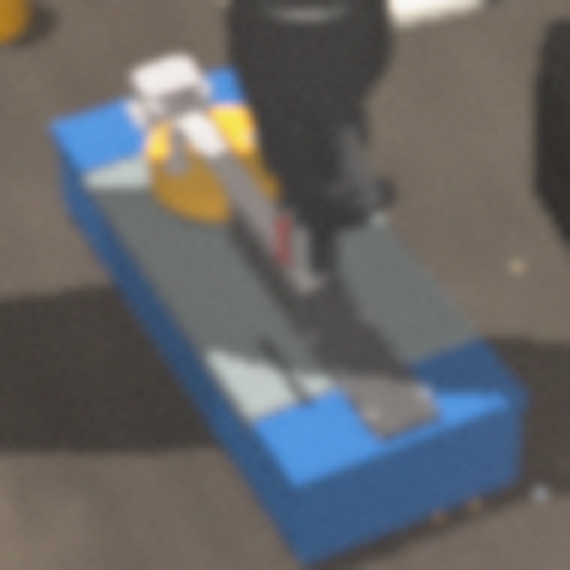

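The bolt passes straight through the disc towards the keeper. Continuing, in small steps near the end.

```bash
python3 -m pendant '[[1,[0,-0.003,0],0],[1,[0,-0.003,0],0],[1,[0,-0.003,0],0],[1,[0,-0.003,0],0],[1,[0,-0.003,0],0],[1,[0,-0.003,0],0],[1,[0,-0.003,0],0],[1,[0,-0.003,0],0],[1,[0,-0.003,0],0],[1,[0,-0.002,0],0],[1,[0,0,0],0]]'
python3 - <<'E'
from h import *
w=bot.grab_frame('wrist'); print(yaw(),box(tool()[0]),bot.sense()['wrist_force']); red(w)
E
```

```text
t: 13.27
ee_pos: [0.5139, -0.1983, 0.0913]
tcp_rot: [0.999, 0.038, -0.0, -0.0]
wrist_force: [-0.1, -1.3, 1.1]
opening: 0.0001
4.3129303145209645 [[-0.0003 -0.0821]] [ 0.06258498 -1.20480542  0.24062073]
red px [202 234  25  54 975] box ctr [ 0.0071 -0.0648] min [-0.0079 -0.0709] max [ 0.0198 -0.0595]
```

```bash
python3 -m pendant '[[1,[0,-0.0015,0],0],[1,[0,-0.0015,0],0],[1,[0,-0.0015,0],0],[1,[0,0,0],0]]'; python3 -m pendant '[[1,[0,-0.001,0],0],[1,[0,-0.001,0],0],[1,[0,0,0],0]]';python3 -m pendant '[[1,[0,-0.001,0],0],[1,[0,-0.001,0],0],[1,[0,0,0],0]]'
```

```text
t: 13.65
ee_pos: [0.5135, -0.1938, 0.0912]
tcp_rot: [0.999, 0.038, -0.0, -0.0]
wrist_force: [0.0, -1.3, -0.8]
opening: -0.0001
t: 13.9
ee_pos: [0.5134, -0.192, 0.0912]
tcp_rot: [0.999, 0.038, -0.0, -0.0]
wrist_force: [1.3, -1.0, -0.6]
opening: -0.0002
t: 14.15
ee_pos: [0.5133, -0.1902, 0.0913]
tcp_rot: [0.999, 0.038, 0.0, -0.0]
wrist_force: [-0.2, -1.6, -0.4]
opening: 0.0004
```

Still no stop: TCP y_b is about −74 mm, close to the predicted −75. I'll step on until the force rises.

```bash
python3 -m pendant '[[1,[0,-0.001,0],0],[1,[0,-0.001,0],0],[1,[0,0,0],0]]'; python3 -m pendant '[[1,[0,-0.001,0],0],[1,[0,-0.001,0],0],[1,[0,0,0],0]]'
python3 - <<'E'
from h import *
w=bot.grab_frame('wrist'); save('w13',w); print(yaw(),box(tool()[0]),bot.sense()['wrist_force']); red(w)
E
```

```text
t: 14.4
ee_pos: [0.5134, -0.1899, 0.0916]
tcp_rot: [0.999, 0.037, 0.001, 0.001]
wrist_force: [-0.2, -11.7, 0.3]
opening: -0.0001
t: 14.65
ee_pos: [0.5135, -0.1895, 0.0919]
tcp_rot: [0.999, 0.036, 0.001, 0.002]
wrist_force: [0.8, -20.6, 0.7]
opening: -0.0001
4.1634124186349455 [[-0.     -0.0732]] [  1.07808864 -19.11538157   1.63006722]
red px [203 234  24  54 952] box ctr [ 0.0072 -0.0562] min [-0.008  -0.0621] max [ 0.0197 -0.0509]
```

View pics/w13.png

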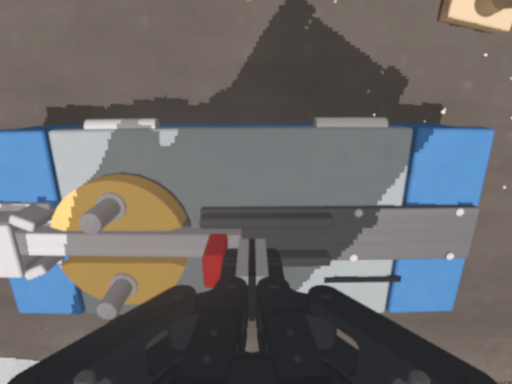

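A firm stop at 20 N where the geometry predicts it, and the bolt runs through the slot into the keeper. I'll back off, rise clear, and check from above.

```bash
python3 -m pendant '[[1,[0,0.004,0],0],[1,[0,0.01,0],0],[1,[0,0.01,0],0],[1,[0,0,-0.03],0],[1,[0,0,-0.04],0],[1,[0,0,-0.04],0],[1,[-0.03,-0.01,-0.02],0],[1,[-0.03,-0.02,0],0],[1,[-0.02,-0.02,0],0],[1,[0,0,0],0],[1,[0,0,0],0]]'
python3 - <<'E'
from h import *
w=bot.grab_frame('wrist'); save('w14',w); np.save('w14.npy',w,allow_pickle=True); print(box(tool()[0]),bot.sense()['wrist_force']); red(w)
f=bot.grab_frame('side'); crop('s14',f,215,180,310,275,6); t=bot.grab_frame('top'); save('t14',t)
E
```

```text
t: 15.62
ee_pos: [0.4311, -0.1664, 0.2218]
tcp_rot: [0.999, 0.038, 0.0, -0.0]
wrist_force: [0.9, 0.2, -0.4]
opening: 0.0002
[[-0.0798 -0.0445]] [ 0.05264961 -0.12228963 -0.58237062]
red px [261  82  11  23 249] box ctr [ 0.     -0.0557] min [-0.0085 -0.0598] max [ 0.0082 -0.0516]
```

View pics/w14.png

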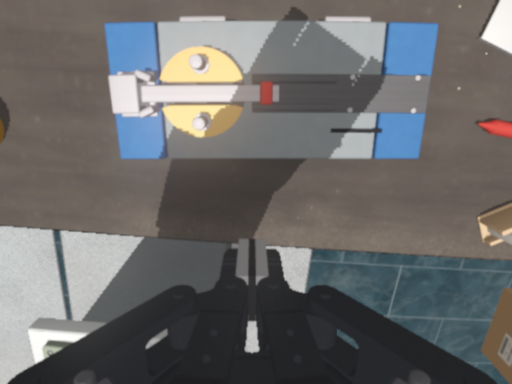

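View pics/s14.png

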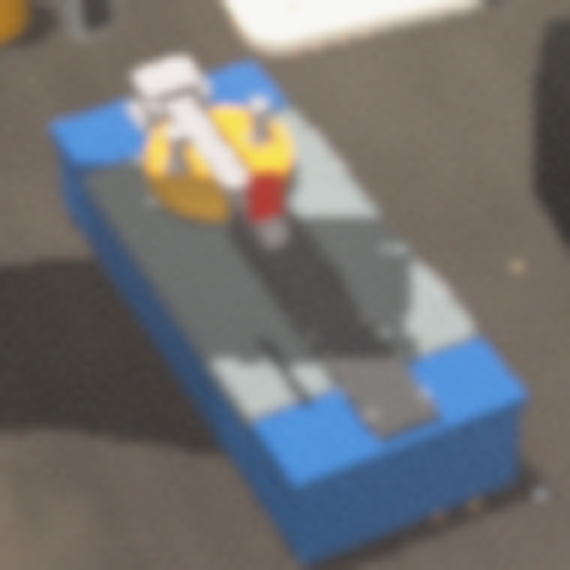

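View pics/t14.png

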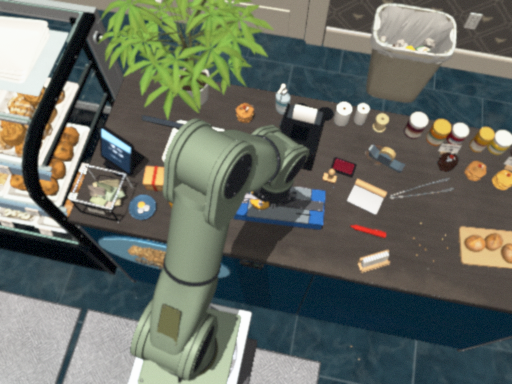

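The post centre measures y = −55.7 mm (home is −56), so the bolt is fully in the keeper. The bystanders visible in the top view are where they started, and nothing is touching the robot. Handing in.

```bash
python3 -c "
from cell import bot; print(bot.hand_in())"
```

```text
the job is handed in; nothing more can be done
None
```

The takings box is locked, and I handed the job in at about 16 s on the robot's clock, against the 48 s limit.

- **Disc:** I turned it about 59° clockwise with one fingertip against pin_b. Its slot then measured 94.35° against 94.3° for the box.
- **Bolt:** I pushed it by the red post with the fingers shut, at 2–6 N, through the slot until it met a firm stop. The push reached about 20 N there, then I backed off and rose clear.
- **Last checks:** The post measured 55.7 mm before the disc's axis, where fully home is 56 mm. The pictures show the bolt lying flat through the slot into the keeper, and the wrist force was about zero.
- **Other things on the counter:** The dish, gift box, stamp and marker looked unmoved by eye in the final top view. The arm hid the honey jar there, but the robot never went near it.

The cameras disagreed by up to 4 mm on position, so I used the wrist view for the fine work. I first misread which end of the pins was the top, and corrected that before touching the disc.

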